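# Re-seat three porcelain blanks on a painter's bench

## Task

The three white porcelain pieces stand on the wrong stands: put the vase on the round banding wheel, the figurine on the square plaster tile and the lidded jar on the slatted wooden board, each upright and centred on its stand. No two pieces may share a stand, so first park one of them upright on a free patch of bare bench and let go of it there. Set every piece down gently without dropping it or knocking it over, let no piece touch another or the paint jar, saucer, cup and bowl lying around, and leave those where they are.

Things in the scene. Friction and masses are not known exactly. Their poses are not given: they have to be found in the camera images.
- vase: white porcelain vase, loose, 0.15-0.31 kg, 140 mm tall: foot 50 mm across, belly 68 mm at 48 mm height, then a straight round neck 26 mm across from 85 to 130 mm height, lip 34 mm across. It starts on the square tile. Origin: centre of its underside; z up its axis. Grip the neck from above.
- figurine: white porcelain figurine of a man in a long coat and brimmed hat, loose, 0.17-0.34 kg, 140 mm tall: round plinth 56 mm across, chest round and 36 mm across from 72 to 104 mm height, folded arms below that standing out 6 mm on its -x side (48 to 74 mm height), hat brim 33 mm across. It starts on the wooden board. Origin: centre of its underside; z up its axis. Grip the chest from above.
- jar: squat white porcelain jar, its lid fixed on, loose, 0.17-0.35 kg, 93 mm tall: straight body 58 mm across, lid 62 mm across at 60 mm height, on it a straight round knob 20 mm across from 72 to 93 mm height. It starts on the round wheel. Origin: centre of its underside; z up its axis. Grip the knob from above.
- wheel: round banding wheel, flat grey metal disc 120 mm across (dark rim to 123 mm), top 36 mm above the bench; fixed, does not turn. Origin: centre of its underside on the bench; z up.
- tile: square off-white plaster firing tile, 115 x 115 mm, 20 mm thick; fixed to the bench. Origin: centre of its underside on the bench; z up.
- board: slatted wooden board, 140 mm (its x) by 96 mm (its y), three slats, top 28 mm above the bench; fixed to the bench. Origin: centre of its underside, on the bench; z up.
- paint_jar: bystander, loose: closed amber glass paint jar, 54 mm across, 60 mm tall. Origin: centre of its underside. Apart from these ten entries the bench (z = 0) is bare within 0.78 m of the base axis and 45 degrees either side of straight ahead.
- saucer: bystander, loose: shallow ceramic saucer, 120 mm across, 18 mm tall. Origin: centre of its underside.
- water_cup: bystander, loose: grey plastic cup, 68 mm across the rim, 70 mm tall. Origin: centre of its underside.
- bowl: bystander, loose: terracotta bowl, 110 mm across the rim, 45 mm tall. Origin: centre of its underside.

How it is judged:
By the outcome, as a careful person would: the job done as asked, in the order asked, and still so for the second after the job is handed in, with the robot touching nothing.
It also fails if it takes over 115 s, if anything falls off the work surface, if the arm or the gripper's body presses on something with over 40 N, if the wrist force passes 120 N, or if a joint passes its speed limit or range.

## Robot

A 6-joint arm with a two-finger parallel gripper is mounted at the origin on the work surface. World frame = base frame: x ahead of the robot, y to its left, z up, the work surface at z = 0. Lengths are in mm, angles in rad, forces in N, time in s.
With the tool pointing down it reaches from about 275 to 750 mm from the base axis. Payload 10.2 kg.
Tool frame: the origin (TCP) lies between the finger pads; the fingertips stand 19 mm ahead of it and the grasp point (between the pads) is the TCP; z points along the fingers, y is the line along which they close (so a half turn about z gives the same grasp; the last joint's range is limited). The gripper opens to 85 mm and grips with 20 to 120 N. Pads are 22 mm wide; open, the fingers measure 114 mm over their backs; the gripper's body (76 mm by 85 mm) begins 54 mm behind the grasp point. The pads swing forward as they close: fully open they stand 13 mm farther back than shut.
Start: joints at [-1.348, 0.313, 1.498, -0, 1.331, -0.223], TCP at [226.358, -473.702, 250.294] pointing down, gripper open.
Joint ranges: [-2.94, 2.94], [-0.97, 2.17], [0.19, 2.56], [-1.23, 4.37], [0.02, 3.11], [-2.88, 2.88]. Speed limits (rad/s): [2.39, 2.39, 3.01, 3.14, 3.14, 3.14].

## Interface

Orientations are given as a unit quaternion [w, x, y, z].
In Python, from rig import sense, capture, finish_job gives the robot as it stands. The module is installed in compiled form; this text tells all that it offers.
- The arm moves only by the tool move_arm, never from a script. Its argument "moves" is a list of rows, each an object with "turn": the turn, a rotation vector about the tool's x, y, z in rad, a list of three; "translation": the shift along the tool's x, y, z in mm, a list of three; "hand": the opening, from 0 (shut) to 1 (fully open). In form: [{"turn": [wx, wy, wz], "translation": [x, y, z], "hand": hand}, ...]. A call has 1 to 10 rows; each row shifts and turns the commanded pose from where the row before left it, along the tool's axes as they then stand; what a row does not reach is not made up. A row lasts 1/12 s, in which the tool goes at most 41.7 mm and 7.16 degrees, less where a joint would pass 70% of its speed; a pose out of reach is approached as far as the arm can. A call with a gripper value outside its range is refused whole. The fingers move at their own pace and stop on an object; "grip_force" is the grip in N (left out, the last holds). Time passes only in rows, so rows that do not move let the fingers close. It gives the time, the measured TCP pose, the force, the opening and the grip force at its end, in the units of the state.
- sense(): the state, without advancing time (a new reading comes with each control period).
- capture(name): name is "side" or "top" or "wrist"; returns a dict with "image" (384x512x3 uint8, blue, green, red), "z_map" (384x512 float32, mm along the optical axis (not along the pixel's ray), 0 where there is no reading), "vertical_fov" (degrees; the focal length in pixels is half the picture's height over the tangent of half this angle, whatever the lens; pixels are square), "cx", "cy" (the principal point, pixels), "R" (3x3) and "t" (3): a world point X has camera coordinates R X + t; the wrist camera has in their place "T_tool_cam" (4x4, takes a point from camera to tool coordinates, whose origin is the TCP and whose axes are the flange's). Camera axes: x right, y down, z forward; pixel columns grow to the right and rows downward; lengths in mm; the calibration is good to about 2 mm. The wrist camera is an equidistant fisheye: a pixel r from the principal point sees the ray r / f radians off the axis. A picture is of the moment at which its call begins: read the wrist's pose just before it.
- finish_job(): hands the job in; it is judged then, once.
The state is a dict: "time_s": time; "joints": joint angles; "dq": joint speeds; "tau": joint torques, N m; "eef_pos": TCP position; "ee_rot": TCP orientation; "force": force on the tool from outside, world axes, zero at the start; "wrist_torque": the same for the moment, N m; "grip_width": opening from 0.0 (shut) to 1.0 (fully open); "grip_force": force on a finger pad.
Only numpy, scipy, OpenCV 4.12 (cv2) and the standard library are available. Lean on these libraries where they do the work, as an engineer would, in place of code of your own. Each camera call takes 0.05 s, during which the arm holds its last target. There are 200 camera calls.

## Working session

There is one attempt and no reset: what is moved stays moved. The work goes in short steps, Python scripts to look and compute and a tool call to move; the robot and the scene stay as the last step left them, time stands still between calls to the robot, and variables do not carry over. Pictures are saved under pics/ and viewed, at most 14 in all, crops included, and the job is handed in when it is done.

Besides the shell and the picture viewer there is one more tool, called after ">>>" as name([rows], argument=value, ...), one row to a line, values as JSON. move_arm: Moves the arm, as the interface text tells. Its arguments: {"type":"object","properties":{"moves":{"type":"array","items":{"type":"object","properties":{"turn":{"type":"array","items":{"type":"number"}},"translation":{"type":"array","items":{"type":"number"}},"hand":{"type":"number"}}}},"grip_force":{"type":"number"}},"required":["moves"]}

```bash
mkdir -p pics
cat > h.py <<'E'
import numpy as np, cv2
from scipy.spatial.transform import Rotation as Ro
from rig import sense, capture
def foc(c): return c["image"].shape[0]/2/np.tan(np.radians(c["vertical_fov"])/2)
def cloud(c):
    z=c["z_map"]; v,u=np.mgrid[:z.shape[0],:z.shape[1]]; f=foc(c)
    P=np.stack([(u-c["cx"])/f*z,(v-c["cy"])/f*z,z],-1)
    return (P-c["t"])@c["R"]   # R^T (p-t)
def ray(c,u,v):
    f=foc(c); d=np.array([(u-c["cx"])/f,(v-c["cy"])/f,1.])@c["R"]
    return -c["R"].T@c["t"], d
def onplane(c,u,v,h):
    o,d=ray(c,u,v); return o+d*(h-o[2])/d[2]
E
python3 - <<'E'
from h import *
import pickle
s=sense(); print({k:np.round(v,3).tolist() for k,v in s.items()})
for n in("side","top","wrist"):
    c=capture(n); pickle.dump(c,open(n+".pkl","wb")); cv2.imwrite(f"pics/{n}0.png",c["image"])
    print(n,{k:np.round(v,3).tolist() for k,v in c.items() if k not in("image","z_map")}, (c["z_map"]>0).mean())
E
```

```text
{'time_s': 0.0, 'joints': [-1.348, 0.313, 1.498, 0.0, 1.331, -0.223], 'dq': [-0.001, 0.001, 0.001, -0.0, -0.001, 0.0], 'tau': [0.001, -41.227, -25.974, -0.0, 0.004, 0.0], 'eef_pos': [226.306, -473.472, 249.751], 'ee_rot': [-0.001, 0.975, 0.221, 0.0], 'force': [0.023, -0.07, 0.163], 'wrist_torque': [-0.003, 0.019, -0.014], 'grip_force': 0.0, 'grip_width': 1.0}
side {'vertical_fov': 46.929, 'cx': 252.224, 'cy': 192.453, 'R': [[-0.851, -0.525, 0.01], [-0.34, 0.536, -0.773], [0.4, -0.661, -0.634]], 't': [503.884, 261.021, 1012.869]} 0.9959564208984375
top {'vertical_fov': 44.743, 'cx': 257.503, 'cy': 191.678, 'R': [[-0.071, -0.997, 0.007], [-0.977, 0.068, -0.202], [0.201, -0.021, -0.979]], 't': [19.73, 597.316, 1101.31]} 0.9961802164713541
wrist {'vertical_fov': 65.706, 'cx': 260.634, 'cy': 191.567, 'T_tool_cam': [[0.0, -0.954, -0.301, 76.072], [1.0, -0.0, 0.001, -0.931], [-0.001, -0.301, 0.954, -123.218], [0.0, 0.0, 0.0, 1.0]]} 0.9954020182291666
```

View pics/top0.png

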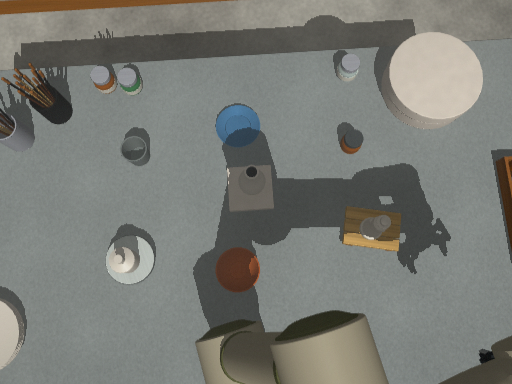

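View pics/side0.png

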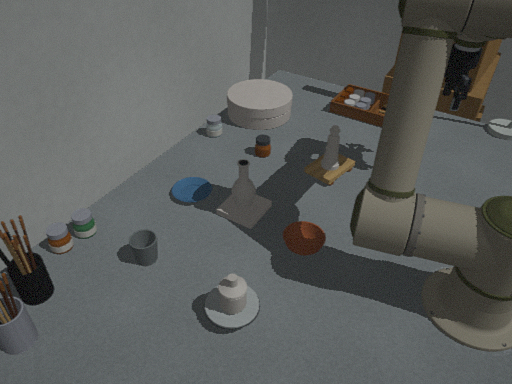

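The top view shows the vase on the tile (250,185), the figurine on the board (375,228) and the jar on the wheel (130,260). The bowl is at (238,270), the saucer at (238,125), the cup at (134,148) and the paint jar at (350,140). The side view agrees. Next I'll measure them with both clouds.

```bash
cat > m.py <<'E'
from h import *
import pickle
from scipy.optimize import least_squares
def cfit(p,r=None):
    f=(lambda q:np.hypot(p[:,0]-q[0],p[:,1]-q[1])-q[2]) if r is None else (lambda q:np.hypot(p[:,0]-q[0],p[:,1]-q[1])-r)
    x0=list(p.mean(0)[:2])+([20] if r is None else [])
    return np.round(least_squares(f,x0,loss="soft_l1").x,1)
if __name__=="__main__":
    cs={n:pickle.load(open(n+".pkl","rb")) for n in("top","side")}
    cl={n:cloud(c) for n,c in cs.items()}
    T=cl["top"]
    for nm,u,v in [("bench",180,200),("tile",240,202),("board",352,222),("boardR",394,240),("wheel",112,272),("vase",250,185),("fig",380,225),("jar",122,259),("bowl",238,270),("saucer",238,125),("cup",134,148),("paint",350,140)]:
        print(nm,np.round(T[v,u],1))
    # slices, merged
    for nm,u,v,rr,hs in [("vase",250,190,60,(20,60,80,110,125,142,150,160)),("fig",377,228,60,(28,36,60,80,104,128,145,155,168)),("jar",125,262,45,(36,60,90,110,118,130))]:
        c0=T[v,u][:2]
        for a,b in zip(hs[:-1],hs[1:]):
            for n in cl:
                P=cl[n].reshape(-1,3); m=(np.hypot(*(P[:,:2]-c0).T)<rr)&(P[:,2]>a)&(P[:,2]<b)
                if m.sum()>15: print(nm,a,b,n,m.sum(),cfit(P[m]),np.round(P[m][:,2].max(),1))
E
python3 m.py
```

```text
bench [602.4 180.5  -3.5]
tile [581.7  23.6  20.4]
board [ 509.4 -256.7   25.9]
boardR [ 456.2 -356.2   29.7]
wheel [426.5 347.9  35. ]
vase [606.8  -4.5 100.5]
fig [ 482.  -290.3  156. ]
jar [449.2 298.  126. ]
bowl [410.7  40.    5.3]
saucer [795.   15.9   5.6]
cup [747.9 294.4  11. ]
paint [ 715.8 -267.9   59.2]
vase 20 60 top 479 [614.6  -5.9  46.1] 59.7
vase 20 60 side 424 [620.7 -18.1  41.9] 60.0
vase 60 80 top 124 [625.1  -8.9  31.5] 80.0
vase 60 80 side 176 [625.8  -7.3  31.7] 79.9
vase 80 110 top 281 [626.7  -9.   23.4] 109.0
vase 80 110 side 237 [625.4  -6.5  21.9] 109.8
vase 110 125 side 44 [625.9  -7.5  12.5] 125.0
vase 125 142 side 52 [625.4  -6.5  12. ] 141.6
vase 142 150 side 22 [627.   -8.6  13.3] 150.0
vase 150 160 top 66 [626.7  -9.3  13.5] 159.9
vase 150 160 side 58 [625.3  -6.6  13.5] 159.9
fig 28 36 top 590 [ 488.9 -295.4   43.3] 35.9
fig 28 36 side 160 [ 489.2 -301.2   42.3] 35.9
fig 36 60 top 136 [ 490.6 -300.4   25.4] 59.9
fig 36 60 side 136 [ 490.7 -299.5   25.6] 59.8
fig 60 80 top 60 [ 489.8 -299.    20.8] 79.2
fig 60 80 side 86 [ 490.3 -297.2   20.2] 79.6
f
[... 182 characters left out ...]
5] 127.5
fig 128 145 top 67 [ 490.2 -300.    16.3] 140.4
fig 128 145 side 71 [ 490.7 -299.1   14.8] 145.0
fig 145 155 top 17 [ 491.1 -299.9   13.9] 155.0
fig 145 155 side 25 [ 490.1 -298.8   12.8] 155.0
fig 155 168 top 94 [ 489.7 -300.4   13. ] 167.9
fig 155 168 side 47 [ 489.9 -296.7   10. ] 167.7
jar 36 60 top 291 [445.9 301.8  37.6] 59.4
jar 36 60 side 370 [452.7 296.2  40.1] 59.9
jar 60 90 top 66 [450.8 307.   28.6] 88.6
jar 60 90 side 233 [451.5 308.8  28.6] 89.8
jar 90 110 top 465 [450.9 307.4  23.1] 109.9
jar 90 110 side 477 [451.2 309.2  23.7] 109.7
jar 110 118 side 23 [452.1 308.   10.6] 118.0
jar 118 130 top 56 [450.4 306.    7.5] 129.9
jar 118 130 side 78 [450.2 309.9   7.8] 129.9
```

View pics/wrist0.png

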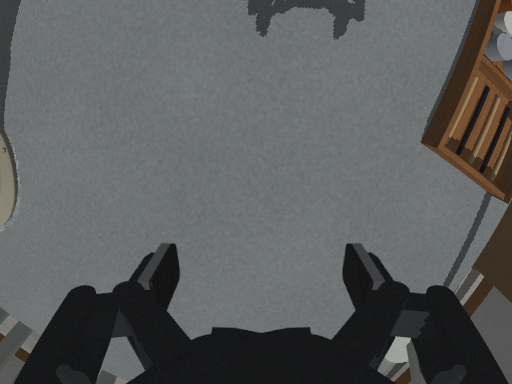

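```bash
cat > st.py <<'E'
from m import *
def hull(name,c0,r,h,tol=6,cl=None):
    P=cl.reshape(-1,3); m=(np.hypot(*(P[:,:2]-c0).T)<r)&(abs(P[:,2]-h)<tol); return P[m]
if __name__=="__main__":
    cs={n:pickle.load(open(n+".pkl","rb")) for n in("top","side")}
    for n in cs:
        C=cloud(cs[n])
        hsv=cv2.cvtColor(cs[n]["image"],cv2.COLOR_BGR2HSV)
        for nm,c0,r,h in [("tile",(626,-8),95,20),("board",(490,-299),100,28),("wheel",(451,308),90,36)]:
            p=hull(nm,np.array(c0),r,h,6,C)
            rect=cv2.minAreaRect(p[:,:2].astype(np.float32))
            print(n,nm,"z",np.round(np.median(p[:,2]),1),"rect",np.round(rect[0],1),np.round(rect[1],1),round(rect[2],1),"encl",np.round(cv2.minEnclosingCircle(p[:,:2].astype(np.float32))[0],1),round(cv2.minEnclosingCircle(p[:,:2].astype(np.float32))[1],1))
        # bystanders
        for nm,c0,r,a,b in [("bowl",(410,40),80,25,60),("saucer",(795,16),80,10,30),("cup",(748,294),60,40,90),("paint",(716,-268),60,40,80)]:
            P=C.reshape(-1,3); m=(np.hypot(*(P[:,:2]-c0).T)<r)&(P[:,2]>a)&(P[:,2]<b)
            if m.sum()>10:
                e=cv2.minEnclosingCircle(P[m][:,:2].astype(np.float32)); print(n,nm,m.sum(),np.round(e[0],0),round(e[1],0),P[m][:,2].max().round())
    # fig arm direction: widest residual at arms height 28+48..28+74 around axis
    for n in cs:
        P=cloud(cs[n]).reshape(-1,3); q=P[(np.hypot(*(P[:,:2]-(490.5,-299)).T)<50)&(P[:,2]>78)&(P[:,2]<101)]-[490.5,-299,0]
        a=np.degrees(np.arctan2(q[:,1],q[:,0])); r=np.hypot(q[:,0],q[:,1])
        for k in range(-180,180,30):
            s=(a>=k)&(a<k+30)
            if s.sum()>2: print(n,k,s.sum(),np.round(np.percentile(r[s],80),1))
E
python3 st.py
```

```text
top tile z 20.0 rect [619.9  -4. ] [116.3 114.8] 0.1 encl [619.5  -4.7] 79.0
top board z 28.8 rect [ 491.6 -304.8] [141.1  97. ] 78.3 encl [ 490.6 -305.5] 83.5
top wheel z 35.6 rect [454.9 305.4] [121.5 120.5] 87.5 encl [455.2 304.6] 61.5
top bowl 631 [412.  41.] 55.0 50.0
top saucer 756 [790.  17.] 60.0 24.0
top cup 322 [729. 283.] 34.0 74.0
top paint 297 [ 721. -279.] 25.0 68.0
side tile z 19.8 rect [620.1  -1.2] [118.2 117.2] 89.8 encl [ 6.186e+02 -2.000e-01] 78.2
side board z 27.4 rect [ 491.8 -302.7] [145.3 101.1] 77.1 encl [ 489.6 -300.3] 83.6
side wheel z 35.9 rect [452.9 313.2] [121.4 109.1] 31.9 encl [456.1 307. ] 61.9
side bowl 575 [412.  41.] 56.0 48.0
side saucer 429 [789.  18.] 61.0 22.0
side cup 522 [730. 285.] 36.0 74.0
side paint 156 [ 719. -275.] 26.0 64.0
top -180 5 19.9
top -150 3 22.2
top 0 3 19.0
top 30 5 20.6
top 60 14 19.5
top 90 12 19.4
top 120 13 20.2
top 150 9 20.0
side -180 6 19.1
side 30 10 21.5
side 60 21 21.0
side 90 24 21.9
side 120 21 21.1
side 150 10 21.2
```

The two views agree to about 2 mm:
- **Stands:** tile (620,-3), board (491.5,-303), wheel (455.5,306).
- **Pieces:** vase (626,-8), figurine (490.5,-299), jar (451,308).

I'll park the jar near (400,-130), which is bare bench. The first move goes above the jar.

>>> move_arm([
  {"turn": [0, 0, 0], "translation": [24, -27, 0], "hand": 1},
  {"turn": [0, 0, 0], "translation": [24, -27, 0], "hand": 1},
  {"turn": [0, 0, 0], "translation": [24, -27, 0], "hand": 1},
  {"turn": [0, 0, 0], "translation": [24, -27, 0], "hand": 1},
  {"turn": [0, 0, 0], "translation": [24, -27, 0], "hand": 1},
  {"turn": [0, 0, 0], "translation": [24, -27, 0], "hand": 1},
  {"turn": [0, 0, 0], "translation": [24, -27, 0], "hand": 1},
  {"turn": [0, 0, 0], "translation": [24, -27, 0], "hand": 1},
  {"turn": [0, 0, 0], "translation": [24, -27, 0], "hand": 1},
  {"turn": [0, 0, 0], "translation": [24, -27, 0], "hand": 1},
], grip_force=30)

```text
time_s: 0.98
eef_pos: [326.4, -124.9, 250.3]
ee_rot: [0.0, 0.975, 0.221, 0.0]
force: [0.4, -0.2, 0.3]
grip_width: 1.0
grip_force: 0.0
```

```bash
cat > go.py <<'E'
import sys
from h import *
# go.py x y z  -> total tool-frame shift from the measured pose
s=sense(); q=s["ee_rot"]; R=Ro.from_quat([q[1],q[2],q[3],q[0]])
print("t",round(s["time_s"],2),"pos",np.round(s["eef_pos"],1),"j",np.round(s["joints"],2),"grip",round(s["grip_width"],3),round(s["grip_force"],1),"F",np.round(s["force"],1))
if len(sys.argv)>3:
    d=np.array(list(map(float,sys.argv[1:4])))-s["eef_pos"]; t=R.inv().apply(d)
    print("shift",np.round(t,1),"rows",round(np.linalg.norm(d)/38,1))
    print("tilt/yaw err rotvec to straight-down same yaw:", end=" ")
x=R.apply([1,0,0]); yaw=np.arctan2(x[1],x[0]); D=Ro.from_euler("z",yaw)*Ro.from_euler("x",np.pi)
print("yaw",round(yaw,3),"fix",np.round((R.inv()*D).as_rotvec(),4))
E
python3 go.py 451 308 250
```

```text
t 0.98 pos [ 326.4 -124.9  250.3] j [-0.7  -0.09  1.95  0.    1.28  0.42] grip 1.0 0.0 F [ 0.4 -0.2  0.3]
shift [ 2.989e+02 -3.370e+02  3.000e-01] rows 11.9
tilt/yaw err rotvec to straight-down same yaw: yaw 0.445 fix [ 0.0002 -0.0002 -0.    ]
```

>>> move_arm([
  {"turn": [0, 0, 0], "translation": [25, -28, 0], "hand": 1},
  {"turn": [0, 0, 0], "translation": [25, -28, 0], "hand": 1},
  {"turn": [0, 0, 0], "translation": [25, -28, 0], "hand": 1},
  {"turn": [0, 0, 0], "translation": [25, -28, 0], "hand": 1},
  {"turn": [0, 0, 0], "translation": [25, -28, 0], "hand": 1},
  {"turn": [0, 0, 0], "translation": [25, -28, 0], "hand": 1},
  {"turn": [0, 0, 0], "translation": [25, -28, 0], "hand": 1},
  {"turn": [0, 0, 0], "translation": [25, -28, 0], "hand": 1},
  {"turn": [0, 0, 0], "translation": [25, -28, 0], "hand": 1},
  {"turn": [0, 0, 0], "translation": [25, -28, 0], "hand": 1},
])

```text
time_s: 1.82
eef_pos: [431.3, 235.9, 250.1]
ee_rot: [0.0, 0.975, 0.221, -0.0]
force: [0.8, -1.5, 0.1]
grip_width: 0.999
grip_force: 0.0
```

>>> move_arm([
  {"turn": [0, 0, 0], "translation": [25, -28, 0], "hand": 0.7},
  {"turn": [0, 0, 0], "translation": [20, -25, 0], "hand": 0.7},
  {"turn": [0, 0, 0], "translation": [4, -4, 20], "hand": 0.6},
  {"turn": [0, 0, 0], "translation": [0, 0, 20], "hand": 0.6},
  {"turn": [0, 0, 0], "translation": [0, 0, 0], "hand": 0.6},
  {"turn": [0, 0, 0], "translation": [0, 0, 0], "hand": 0.6},
])

```text
time_s: 2.32
eef_pos: [450.6, 306.2, 209.9]
ee_rot: [0.0, 0.975, 0.221, -0.001]
force: [-0.2, 0.2, 1.0]
grip_width: 0.602
grip_force: 0.0
```

```bash
cat > w.py <<'E'
from h import *
def wrist(name):
    s=sense(); c=capture("wrist"); cv2.imwrite(f"pics/{name}.png",c["image"])
    q=s["ee_rot"]; R=Ro.from_quat([q[1],q[2],q[3],q[0]]).as_matrix()
    f=foc(c); z=c["z_map"]; v,u=np.mgrid[:z.shape[0],:z.shape[1]]
    x=(u-c["cx"])/f; y=(v-c["cy"])/f; th=np.hypot(x,y)
    k=np.where(th>1e-9,np.tan(np.minimum(th,1.4))/np.maximum(th,1e-9),1)
    P=np.stack([x*k*z,y*k*z,z],-1)
    T=np.array(c["T_tool_cam"]); P=P@T[:3,:3].T+T[:3,3]
    W=P@R.T+s["eef_pos"]; W[z<=0]=np.nan
    return s,c,W,P
def near(W,c0,r,a,b):
    p=W.reshape(-1,3); m=(np.hypot(*(p[:,:2]-c0).T)<r)&(p[:,2]>a)&(p[:,2]<b); return p[m]
E
python3 go.py 451 308 130
python3 - <<'E'
from w import *; from m import cfit
s,c,W,P=wrist("w1")
for a,b in[(40,60),(60,90),(90,100),(105,110),(112,120),(120,128),(126,140)]:
    p=near(W,(451,308),38,a,b)
    if len(p)>20: print(a,b,len(p),cfit(p),p[:,2].max())
p=near(W,(455,306),70,32,40); print(len(p),np.median(p[:,2]),cv2.minEnclosingCircle(p[:,:2].astype(np.float32)),cv2.minAreaRect(p[:,:2].astype(np.float32)))
p=near(W,(470,150),60,-10,10); print(np.median(p[:,2]))
E
```

```text
t 2.32 pos [450.6 306.2 209.9] j [ 0.38  0.39  1.5  -0.    1.26  1.51] grip 0.602 0.0 F [-0.2  0.2  1. ]
shift [ 1.3 -1.4 79.9] rows 2.1
tilt/yaw err rotvec to straight-down same yaw: yaw 0.446 fix [-0.0001  0.0021 -0.    ]
40 60 131 [450.5 309.   28.9] 59.93069075323791
60 90 218 [450.4 309.   28.9] 85.30049051222507
90 100 570 [450.8 309.1  29.1] 99.99832188599194
105 110 306 [449.2 308.5  12.7] 109.92658553280448
112 120 71 [450.3 308.9  10. ] 119.9309718290746
120 128 173 [452.  309.9   7.8] 127.9992409910409
126 140 565 [450.7 309.2   7.1] 130.49842200995386
5640 35.553454161084616 ((455.24261474609375, 306.6140441894531), 61.20061492919922) ((458.2637023925781, 307.66986083984375), (115.95935821533203, 120.30696868896484), 15.753739356994629)
-0.22883340839996436
```

View pics/w1.png

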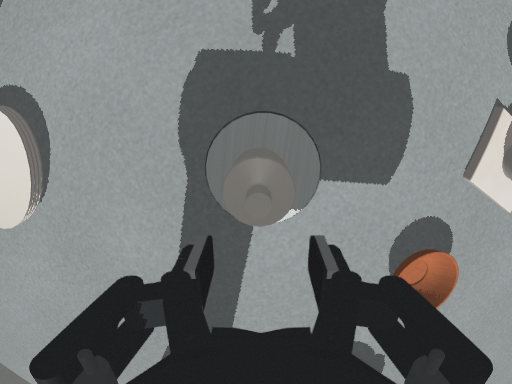

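The wrist view shows the knob at pixel (259,195) and the wheel centred near (263,168). In world terms the jar is at (450.5,309) and the wheel at (455.3,306.5). Now I'll descend and grip the knob.

>>> move_arm([
  {"turn": [0, 0, 0], "translation": [1.2, -2.5, 25], "hand": 0.6},
  {"turn": [0, 0, 0], "translation": [0, 0, 25], "hand": 0.5},
  {"turn": [0, 0, 0], "translation": [0, 0, 20], "hand": 0.5},
  {"turn": [0, 0, 0], "translation": [0, 0, 9.5], "hand": 0.5},
  {"turn": [0, 0, 0], "translation": [0, 0, 0], "hand": 0.5},
  {"turn": [0, 0, 0], "translation": [0, 0, 0], "hand": 0.35},
  {"turn": [0, 0, 0], "translation": [0, 0, 0], "hand": 0.2},
  {"turn": [0, 0, 0], "translation": [0, 0, 0], "hand": 0.1},
  {"turn": [0, 0, 0], "translation": [0, 0, 0], "hand": 0.1},
  {"turn": [0, 0, 0], "translation": [0, 0, 0], "hand": 0.1},
], grip_force=40)

```text
time_s: 3.2
eef_pos: [451.9, 309.4, 132.7]
ee_rot: [-0.0, 0.975, 0.221, 0.002]
force: [0.4, -1.0, 7.8]
grip_width: 0.214
grip_force: 39.4
```

```bash
python3 go.py 451 308 130
```

```text
t 3.2 pos [451.9 309.4 132.7] j [ 0.39  0.48  1.58 -0.    1.08  1.51] grip 0.214 39.4 F [ 0.4 -1.   7.8]
shift [-1.4  0.9  2.7] rows 0.1
tilt/yaw err rotvec to straight-down same yaw: yaw 0.446 fix [ 0.0004 -0.0036 -0.    ]
```

>>> move_arm([
  {"turn": [0, 0, 0], "translation": [0, 0, -3], "hand": 0.1},
  {"turn": [0, 0, 0], "translation": [0, 0, -6], "hand": 0.1},
  {"turn": [0, 0, 0], "translation": [0, 0, -10], "hand": 0.1},
  {"turn": [0, 0, 0], "translation": [0, 0, -20], "hand": 0.1},
  {"turn": [0, 0, 0], "translation": [0, 0, -30], "hand": 0.1},
  {"turn": [0, 0, 0], "translation": [0, 0, -25], "hand": 0.1},
  {"turn": [0, 0, 0], "translation": [0, 0, 0], "hand": 0.1},
])

```text
time_s: 3.78
eef_pos: [452.5, 309.9, 230.8]
ee_rot: [-0.001, 0.975, 0.221, 0.005]
force: [1.0, 0.3, -1.4]
grip_width: 0.211
grip_force: 39.3
```

```bash
python3 go.py 400 -130 224
python3 - <<'E'
from w import *
s,c,W,P=wrist("w2"); from m import cfit
p=P.reshape(-1,3); h=-0
for a,b in[(20,30),(30,40),(40,60)]:
    q=p[(np.hypot(p[:,0],p[:,1])<40)&(p[:,2]>a)&(p[:,2]<b)]
    if len(q)>20: print("tool slice",a,b,len(q),cfit(q),np.round(q[:,2].min(),1))
E
```

```text
t 3.78 pos [452.5 309.9 230.8] j [0.39 0.37 1.46 0.   1.29 1.51] grip 0.211 39.3 F [ 1.   0.3 -1.4]
shift [-237.2  374.2    4.7] rows 11.7
tilt/yaw err rotvec to straight-down same yaw: yaw 0.446 fix [ 0.0005 -0.0094 -0.    ]
tool slice 20 30 1489 [-10.   -0.6  22.6] 20.0
tool slice 30 40 2850 [-1.9 -0.6 26.6] 30.0
tool slice 40 60 441 [-1.7 -0.6 29. ] 42.9
```

View pics/w2.png

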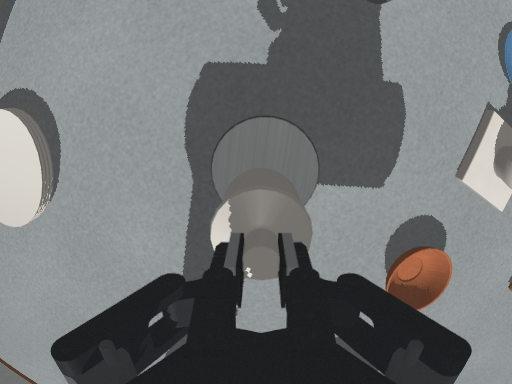

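The picture shows the jar in the hand, clear of the wheel. Next I'll carry it to the parking patch.

>>> move_arm([
  {"turn": [0, 0, 0], "translation": [-10, 16, 0], "hand": 0.1},
  {"turn": [0, 0, 0], "translation": [-20, 31, 0], "hand": 0.1},
  {"turn": [0, 0, 0], "translation": [-20, 31, 0], "hand": 0.1},
  {"turn": [0, 0, 0], "translation": [-20, 31, 0], "hand": 0.1},
  {"turn": [0, 0, 0], "translation": [-20, 31, 0], "hand": 0.1},
  {"turn": [0, 0, 0], "translation": [-20, 31, 0], "hand": 0.1},
  {"turn": [0, 0, 0], "translation": [-20, 31, 0], "hand": 0.1},
  {"turn": [0, 0, 0], "translation": [-20, 31, 0], "hand": 0.1},
  {"turn": [0, 0, 0], "translation": [-20, 31, 0], "hand": 0.1},
  {"turn": [0, 0, 0], "translation": [-20, 31, 0], "hand": 0.1},
])

```text
time_s: 4.67
eef_pos: [405.6, -40.3, 224.2]
ee_rot: [-0.0, 0.975, 0.221, -0.001]
force: [1.8, -0.1, -2.0]
grip_width: 0.216
grip_force: 39.4
```

>>> move_arm([
  {"turn": [0, 0, 0], "translation": [-20, 31, 0], "hand": 0.1},
  {"turn": [0, 0, 0], "translation": [-20, 31, 0], "hand": 0.1},
  {"turn": [0, 0, 0], "translation": [-7, 11, 0], "hand": 0.1},
  {"turn": [0, 0, 0], "translation": [0, 0, 0], "hand": 0.1},
  {"turn": [0, 0, 0], "translation": [0, 0, 0], "hand": 0.1},
  {"turn": [0, 0, 0], "translation": [0, 0, 0], "hand": 0.1},
])

```text
time_s: 5.17
eef_pos: [395.6, -124.1, 224.4]
ee_rot: [-0.001, 0.975, 0.221, -0.0]
force: [-0.7, 0.8, -2.1]
grip_width: 0.212
grip_force: 39.5
```

```bash
python3 go.py 400 -130 110
```

```text
t 5.17 pos [ 395.6 -124.1  224.4] j [-0.59  0.09  1.84  0.    1.21  0.54] grip 0.212 39.5 F [-0.7  0.8 -2.1]
shift [  1.4   7.4 114.4] rows 3.0
tilt/yaw err rotvec to straight-down same yaw: yaw 0.446 fix [-0.0012  0.0003 -0.    ]
```

>>> move_arm([
  {"turn": [0, 0, 0], "translation": [0, 0, 25], "hand": 0.1},
  {"turn": [0, 0, 0], "translation": [0, 0, 35], "hand": 0.1},
  {"turn": [0, 0, 0], "translation": [0, 0, 30], "hand": 0.1},
  {"turn": [0, 0, 0], "translation": [0, 0, 20], "hand": 0.1},
  {"turn": [0, 0, 0], "translation": [0, 0, 10], "hand": 0.1},
  {"turn": [0, 0, 0], "translation": [0, 0, 0], "hand": 0.1},
  {"turn": [0, 0, 0], "translation": [0, 0, 0], "hand": 0.1},
  {"turn": [0, 0, 0], "translation": [0, 0, 0], "hand": 0.1},
  {"turn": [0, 0, 0], "translation": [0, 0, 0], "hand": 0.1},
])

```text
time_s: 5.92
eef_pos: [396.3, -125.0, 105.7]
ee_rot: [0.001, 0.975, 0.221, 0.001]
force: [0.3, -1.0, -1.7]
grip_width: 0.21
grip_force: 39.4
```

>>> move_arm([
  {"turn": [0, 0, 0], "translation": [0, 0, 1.5], "hand": 0.1},
  {"turn": [0, 0, 0], "translation": [0, 0, 1.5], "hand": 0.1},
  {"turn": [0, 0, 0], "translation": [0, 0, 1], "hand": 0.1},
  {"turn": [0, 0, 0], "translation": [0, 0, 0], "hand": 0.1},
  {"turn": [0, 0, 0], "translation": [0, 0, 0], "hand": 0.1},
])

```text
time_s: 6.33
eef_pos: [395.8, -125.1, 100.8]
ee_rot: [-0.0, 0.975, 0.221, -0.0]
force: [-0.3, -1.0, -2.1]
grip_width: 0.206
grip_force: 39.4
```

>>> move_arm([
  {"turn": [0, 0, 0], "translation": [0, 0, 1], "hand": 0.1},
  {"turn": [0, 0, 0], "translation": [0, 0, 1], "hand": 0.1},
  {"turn": [0, 0, 0], "translation": [0, 0, 1], "hand": 0.1},
  {"turn": [0, 0, 0], "translation": [0, 0, 0], "hand": 0.1},
  {"turn": [0, 0, 0], "translation": [0, 0, 0], "hand": 0.1},
  {"turn": [0, 0, 0], "translation": [0, 0, 0], "hand": 0.1},
])

```text
time_s: 6.83
eef_pos: [395.8, -125.1, 97.8]
ee_rot: [-0.0, 0.975, 0.221, -0.0]
force: [-0.8, -0.0, -1.9]
grip_width: 0.208
grip_force: 39.4
```

>>> move_arm([
  {"turn": [0, 0, 0], "translation": [0, 0, 0.7], "hand": 0.1},
  {"turn": [0, 0, 0], "translation": [0, 0, 0.7], "hand": 0.1},
  {"turn": [0, 0, 0], "translation": [0, 0, 0], "hand": 0.1},
  {"turn": [0, 0, 0], "translation": [0, 0, 0], "hand": 0.1},
])

```text
time_s: 7.17
eef_pos: [396.0, -125.3, 96.7]
ee_rot: [0.0, 0.975, 0.221, 0.0]
force: [-1.1, -0.6, 4.4]
grip_width: 0.211
grip_force: 40.1
```

Contact came at TCP height 96.7, as predicted. Now I'll release and rise.

>>> move_arm([
  {"turn": [0, 0, 0], "translation": [0, 0, 0], "hand": 0.25},
  {"turn": [0, 0, 0], "translation": [0, 0, 0], "hand": 0.35},
  {"turn": [0, 0, 0], "translation": [0, 0, 0], "hand": 0.5},
  {"turn": [0, 0, 0], "translation": [0, 0, 0], "hand": 0.5},
  {"turn": [0, 0, 0], "translation": [0, 0, -5], "hand": 0.5},
  {"turn": [0, 0, 0], "translation": [0, 0, -15], "hand": 0.5},
  {"turn": [0, 0, 0], "translation": [0, 0, -35], "hand": 0.5},
  {"turn": [0, 0, 0], "translation": [0, 0, -35], "hand": 0.5},
  {"turn": [0, 0, 0], "translation": [0, 0, -35], "hand": 0.5},
  {"turn": [0, 0, 0], "translation": [0, 0, -30], "hand": 0.5},
])

```text
time_s: 8.0
eef_pos: [395.7, -124.9, 254.2]
ee_rot: [0.001, 0.975, 0.221, 0.001]
force: [1.1, -0.3, -0.3]
grip_width: 0.501
grip_force: 0.0
```

```bash
python3 go.py 626 -8 240;  python3 - <<'E'
from w import *; from m import cfit
s,c,W,P=wrist("w3")
for a,b in[(5,20),(20,50),(76,84),(88,96)]:
    p=near(W,(397,-126),40,a,b)
    if len(p)>20: print(a,b,len(p),cfit(p),p[:,2].max())
E
```

```text
t 8.0 pos [ 395.7 -124.9  254.2] j [-0.59  0.06  1.79  0.    1.28  0.53] grip 0.501 0.0 F [ 1.1 -0.3 -0.3]
shift [258.2  -6.2  14.4] rows 6.8
tilt/yaw err rotvec to straight-down same yaw: yaw 0.446 fix [ 0.0016 -0.0009 -0.    ]
5 20 42 [ 391.4 -127.5   31.5] 19.40573620395574
20 50 84 [ 392.4 -126.8   30.9] 44.83446876938541
76 84 32 [ 394.3 -125.9   10.1] 83.81357064949876
88 96 320 [ 394.8 -125.7    7.2] 94.80578483511684
```

The jar stands parked at about (394,-126). Next is the vase.

>>> move_arm([
  {"turn": [0, 0, 0], "translation": [20, 0, 0], "hand": 0.8},
  {"turn": [0, 0, 0], "translation": [36, -1, 2], "hand": 0.8},
  {"turn": [0, 0, 0], "translation": [36, -1, 2], "hand": 0.8},
  {"turn": [0, 0, 0], "translation": [36, -1, 2], "hand": 0.8},
  {"turn": [0, 0, 0], "translation": [36, -1, 2], "hand": 0.8},
  {"turn": [0, 0, 0], "translation": [36, -1, 2], "hand": 0.8},
  {"turn": [0, 0, 0], "translation": [36, -1, 2], "hand": 0.8},
  {"turn": [0, 0, 0], "translation": [22, 0, 2], "hand": 0.8},
  {"turn": [0, 0, 0], "translation": [0, 0, 0], "hand": 0.8},
  {"turn": [0, 0, 0], "translation": [0, 0, 0], "hand": 0.8},
])

```text
time_s: 8.88
eef_pos: [626.1, -8.0, 236.5]
ee_rot: [-0.0, 0.975, 0.222, -0.001]
force: [-0.7, -0.9, -0.5]
grip_width: 0.803
grip_force: 0.0
```

```bash
python3 go.py 626 -8 129;  python3 - <<'E'
from w import *; from m import cfit
s,c,W,P=wrist("w4")
for a,b in[(50,60),(60,80),(80,105),(105,130),(130,150),(152,158),(155,165)]:
    p=near(W,(626,-8),36,a,b)
    if len(p)>20: print(a,b,len(p),cfit(p),p[:,2].max())
p=near(W,(620,-3),90,16,24); print(len(p),np.median(p[:,2]),cv2.minAreaRect(p[:,:2].astype(np.float32)))
E
```

```text
t 8.88 pos [626.1  -8.  236.5] j [-0.2   0.55  1.18 -0.    1.41  0.92] grip 0.803 0.0 F [-0.7 -0.9 -0.5]
shift [0.000e+00 1.000e-01 1.075e+02] rows 2.8
tilt/yaw err rotvec to straight-down same yaw: yaw 0.447 fix [-0.0008  0.0012 -0.    ]
60 80 644 [625.3  -7.4  31.7] 79.90604387311424
80 105 1728 [625.   -7.5  22.6] 104.98791454370297
105 130 212 [625.2  -7.4  12.9] 129.81248197303125
130 150 105 [625.   -7.5  13. ] 141.96671692296908
152 158 25 [627.1  -6.5  14.9] 157.9862551951365
155 165 1664 [625.5  -7.2  12. ] 162.1073534396853
4990 19.533087176686166 ((619.36669921875, -2.5029449462890625), (115.27535247802734, 115.78543853759766), 89.88861846923828)
```

>>> move_arm([
  {"turn": [0, 0, 0], "translation": [-0.5, -1, 20], "hand": 0.8},
  {"turn": [0, 0, 0], "translation": [0, 0, 30], "hand": 0.8},
  {"turn": [0, 0, 0], "translation": [0, 0, 30], "hand": 0.7},
  {"turn": [0, 0, 0], "translation": [0, 0, 20], "hand": 0.6},
  {"turn": [0, 0, 0], "translation": [0, 0, 7], "hand": 0.5},
  {"turn": [0, 0, 0], "translation": [0, 0, 0], "hand": 0.4},
  {"turn": [0, 0, 0], "translation": [0, 0, 0], "hand": 0.3},
  {"turn": [0, 0, 0], "translation": [0, 0, 0], "hand": 0.2},
  {"turn": [0, 0, 0], "translation": [0, 0, 0], "hand": 0.2},
  {"turn": [0, 0, 0], "translation": [0, 0, 0], "hand": 0.2},
], grip_force=40)

```text
time_s: 9.77
eef_pos: [625.4, -7.8, 131.4]
ee_rot: [0.0, 0.975, 0.221, 0.001]
force: [-0.5, 1.0, -2.0]
grip_width: 0.333
grip_force: 39.3
```

```bash
python3 go.py 626 -8 129
```

```text
t 9.77 pos [625.4  -7.8 131.4] j [-0.2   0.64  1.32 -0.    1.18  0.93] grip 0.333 39.3 F [-0.5  1.  -2. ]
shift [0.5 0.4 2.4] rows 0.1
tilt/yaw err rotvec to straight-down same yaw: yaw 0.446 fix [ 0.0009 -0.0012 -0.    ]
```

>>> move_arm([
  {"turn": [0, 0, 0], "translation": [0, 0, -3], "hand": 0.2},
  {"turn": [0, 0, 0], "translation": [0, 0, -7], "hand": 0.2},
  {"turn": [0, 0, 0], "translation": [0, 0, -20], "hand": 0.2},
  {"turn": [0, 0, 0], "translation": [0, 0, -30], "hand": 0.2},
  {"turn": [0, 0, 0], "translation": [0, 0, -30], "hand": 0.2},
  {"turn": [0, 0, 0], "translation": [0, 0, -10], "hand": 0.2},
  {"turn": [0, 0, 0], "translation": [0, 0, 0], "hand": 0.2},
  {"turn": [0, 0, 0], "translation": [0, 0, 0], "hand": 0.2},
  {"turn": [0, 0, 0], "translation": [0, 0, 0], "hand": 0.2},
])

```text
time_s: 10.52
eef_pos: [624.4, -7.6, 228.3]
ee_rot: [-0.001, 0.975, 0.221, -0.002]
force: [-0.2, -0.5, -2.2]
grip_width: 0.331
grip_force: 39.4
```

```bash
python3 go.py 455.3 306.5 230;  python3 - <<'E'
from w import *; from m import cfit
s,c,W,P=wrist("w5"); p=P.reshape(-1,3)
for a,b in[(25,45),(45,60),(60,66)]:
    q=p[(np.hypot(p[:,0],p[:,1])<45)&(p[:,2]>a)&(p[:,2]<b)]
    if len(q)>20: print("tool slice",a,b,len(q),cfit(q))
E
```

```text
t 10.52 pos [624.4  -7.6 228.3] j [-0.2   0.55  1.2  -0.    1.39  0.93] grip 0.331 39.4 F [-0.2 -0.5 -2.2]
shift [ -17.2 -356.4   -0.9] rows 9.4
tilt/yaw err rotvec to straight-down same yaw: yaw 0.446 fix [-0.0021  0.0028 -0.    ]
tool slice 25 45 3218 [ 1.1 -0.5 20.6]
tool slice 45 60 1703 [ 0.6 -0.5 29.8]
tool slice 60 66 410 [ 0.7 -0.5 33.2]
```

View pics/w5.png

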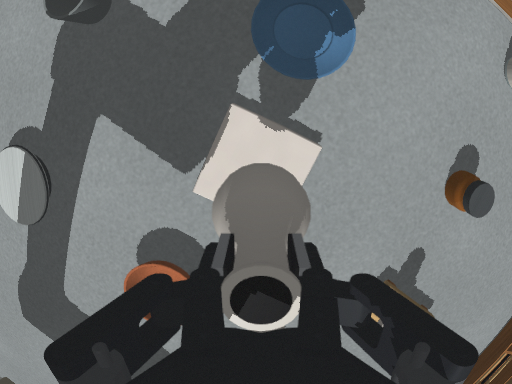

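The vase hangs straight in the hand, clear of the tile at (260,150). Next I'll carry it over the wheel.

>>> move_arm([
  {"turn": [0, 0, 0], "translation": [-1, -20, 0], "hand": 0.2},
  {"turn": [0, 0, 0], "translation": [-2, -38, 0], "hand": 0.2},
  {"turn": [0, 0, 0], "translation": [-2, -38, 0], "hand": 0.2},
  {"turn": [0, 0, 0], "translation": [-2, -38, 0], "hand": 0.2},
  {"turn": [0, 0, 0], "translation": [-2, -38, 0], "hand": 0.2},
  {"turn": [0, 0, 0], "translation": [-2, -38, 0], "hand": 0.2},
  {"turn": [0, 0, 0], "translation": [-2, -38, 0], "hand": 0.2},
  {"turn": [0, 0, 0], "translation": [-2, -38, 0], "hand": 0.2},
  {"turn": [0, 0, 0], "translation": [-2, -38, 0], "hand": 0.2},
  {"turn": [0, 0, 0], "translation": [-1, -32, 0], "hand": 0.2},
])

```text
time_s: 11.4
eef_pos: [453.4, 307.5, 229.1]
ee_rot: [0.0, 0.975, 0.221, -0.001]
force: [0.3, 0.2, -2.2]
grip_width: 0.331
grip_force: 39.6
```

>>> move_arm([
  {"turn": [0, 0, 0], "translation": [0, 0, 0], "hand": 0.2},
  {"turn": [0, 0, 0], "translation": [0, 0, 0], "hand": 0.2},
  {"turn": [0, 0, 0], "translation": [0, 0, 20], "hand": 0.2},
  {"turn": [0, 0, 0], "translation": [0, 0, 25], "hand": 0.2},
  {"turn": [0, 0, 0], "translation": [0, 0, 10], "hand": 0.2},
  {"turn": [0, 0, 0], "translation": [0, 0, 0], "hand": 0.2},
  {"turn": [0, 0, 0], "translation": [0, 0, 0], "hand": 0.2},
  {"turn": [0, 0, 0], "translation": [0, 0, 0], "hand": 0.2},
])

```text
time_s: 12.07
eef_pos: [456.1, 305.6, 176.5]
ee_rot: [-0.0, 0.975, 0.221, 0.001]
force: [-0.1, -0.6, -1.3]
grip_width: 0.331
grip_force: 39.8
```

```bash
python3 go.py 454.9 305.7 147.4
python3 - <<'E'
from w import *; from m import cfit
s,c,W,P=wrist("w6"); p=P.reshape(-1,3)
p=near(W,(455,306),75,32,40); e=cv2.minEnclosingCircle(p[:,:2].astype(np.float32)); print(len(p),np.median(p[:,2]),e)
E
```

```text
t 12.07 pos [456.1 305.6 176.5] j [ 0.38  0.43  1.53 -0.    1.18  1.5 ] grip 0.331 39.8 F [-0.1 -0.6 -1.3]
shift [-1.1 -0.7 29.1] rows 0.8
tilt/yaw err rotvec to straight-down same yaw: yaw 0.445 fix [ 0.0002 -0.0017 -0.    ]
6048 35.5412871294581 ((455.7469177246094, 306.9190368652344), 61.036251068115234)
```

>>> move_arm([
  {"turn": [0, 0, 0], "translation": [-0.5, -0.5, 12], "hand": 0.2},
  {"turn": [0, 0, 0], "translation": [0, 0, 8], "hand": 0.2},
  {"turn": [0, 0, 0], "translation": [0, 0, 4], "hand": 0.2},
  {"turn": [0, 0, 0], "translation": [0, 0, 0], "hand": 0.2},
  {"turn": [0, 0, 0], "translation": [0, 0, 0], "hand": 0.2},
  {"turn": [0, 0, 0], "translation": [0, 0, 0], "hand": 0.2},
  {"turn": [0, 0, 0], "translation": [0, 0, 0], "hand": 0.2},
  {"turn": [0, 0, 0], "translation": [0, 0, 0], "hand": 0.2},
])

```text
time_s: 12.78
eef_pos: [454.8, 306.0, 151.8]
ee_rot: [-0.0, 0.975, 0.221, 0.0]
force: [-0.7, 0.6, -2.2]
grip_width: 0.334
grip_force: 39.8
```

>>> move_arm([
  {"turn": [0, 0, 0], "translation": [0, 0, 1], "hand": 0.2},
  {"turn": [0, 0, 0], "translation": [0, 0, 1], "hand": 0.2},
  {"turn": [0, 0, 0], "translation": [0, 0, 0], "hand": 0.2},
  {"turn": [0, 0, 0], "translation": [0, 0, 0], "hand": 0.2},
  {"turn": [0, 0, 0], "translation": [0, 0, 0], "hand": 0.2},
])

```text
time_s: 13.2
eef_pos: [454.7, 306.0, 149.4]
ee_rot: [-0.0, 0.975, 0.221, -0.0]
force: [-0.3, -0.7, -2.2]
grip_width: 0.335
grip_force: 39.8
```

>>> move_arm([
  {"turn": [0, 0, 0], "translation": [0, 0, 1], "hand": 0.2},
  {"turn": [0, 0, 0], "translation": [0, 0, 0.5], "hand": 0.2},
  {"turn": [0, 0, 0], "translation": [0, 0, 0], "hand": 0.2},
  {"turn": [0, 0, 0], "translation": [0, 0, 0], "hand": 0.2},
  {"turn": [0, 0, 0], "translation": [0, 0, 0], "hand": 0.2},
])

```text
time_s: 13.62
eef_pos: [454.7, 306.0, 147.9]
ee_rot: [-0.0, 0.975, 0.221, -0.0]
force: [-0.9, -0.2, -1.5]
grip_width: 0.328
grip_force: 39.8
```

>>> move_arm([
  {"turn": [0, 0, 0], "translation": [0, 0, 0.5], "hand": 0.2},
  {"turn": [0, 0, 0], "translation": [0, 0, 0.5], "hand": 0.2},
  {"turn": [0, 0, 0], "translation": [0, 0, 0], "hand": 0.2},
  {"turn": [0, 0, 0], "translation": [0, 0, 0], "hand": 0.2},
])

```text
time_s: 13.95
eef_pos: [454.8, 306.0, 147.0]
ee_rot: [-0.0, 0.975, 0.221, 0.0]
force: [0.1, -0.0, -0.8]
grip_width: 0.334
grip_force: 39.7
```

>>> move_arm([
  {"turn": [0, 0, 0], "translation": [0, 0, 0.4], "hand": 0.2},
  {"turn": [0, 0, 0], "translation": [0, 0, 0.4], "hand": 0.2},
  {"turn": [0, 0, 0], "translation": [0, 0, 0], "hand": 0.2},
  {"turn": [0, 0, 0], "translation": [0, 0, 0], "hand": 0.2},
])

```text
time_s: 14.28
eef_pos: [455.2, 306.1, 146.9]
ee_rot: [-0.0, 0.975, 0.221, 0.001]
force: [-1.0, -0.2, 5.4]
grip_width: 0.33
grip_force: 39.3
```

>>> move_arm([
  {"turn": [0, 0, 0], "translation": [0, 0, 0], "hand": 0.4},
  {"turn": [0, 0, 0], "translation": [0, 0, 0], "hand": 0.55},
  {"turn": [0, 0, 0], "translation": [0, 0, 0], "hand": 0.7},
  {"turn": [0, 0, 0], "translation": [0, 0, 0], "hand": 0.7},
  {"turn": [0, 0, 0], "translation": [0, 0, -8], "hand": 0.7},
  {"turn": [0, 0, 0], "translation": [0, 0, -20], "hand": 0.7},
  {"turn": [0, 0, 0], "translation": [0, 0, -30], "hand": 0.7},
  {"turn": [0, 0, 0], "translation": [0, 0, -30], "hand": 0.7},
  {"turn": [0, 0, 0], "translation": [0, 0, -25], "hand": 0.7},
  {"turn": [0, 0, 0], "translation": [0, 0, 0], "hand": 0.7},
])

```text
time_s: 15.12
eef_pos: [456.0, 306.6, 264.9]
ee_rot: [-0.001, 0.975, 0.221, 0.005]
force: [0.8, 0.3, 0.2]
grip_width: 0.7
grip_force: 0.0
```

```bash
python3 go.py 490.5 -299 260;  python3 - <<'E'
from w import *; from m import cfit
s,c,W,P=wrist("w7")
for a,b in[(60,80),(80,100),(100,120),(120,142),(155,165),(170,180)]:
    p=near(W,(455,306),40,a,b)
    if len(p)>20: print(a,b,len(p),cfit(p),p[:,2].max())
p=near(W,(455,306),75,32,40); e=cv2.minEnclosingCircle(p[:,:2].astype(np.float32)); print(len(p),np.median(p[:,2]),e)
E
```

```text
t 15.12 pos [456.  306.6 264.9] j [0.38 0.35 1.4  0.   1.37 1.5 ] grip 0.7 0.0 F [0.8 0.3 0.2]
shift [-230.1  561.2    3.1] rows 16.0
tilt/yaw err rotvec to straight-down same yaw: yaw 0.446 fix [ 0.0006 -0.0093 -0.    ]
80 100 767 [455.6 306.8  31. ] 99.99400105327709
100 120 1355 [455.  306.5  22.2] 119.99841648585783
120 142 176 [455.3 306.7  13.1] 141.63237183223168
170 180 1491 [455.8 307.   12. ] 177.97949275416124
3790 35.56908244036114 ((455.9036865234375, 306.7669982910156), 61.234031677246094)
```

The vase stands upright within 1 mm of the wheel's centre. Next is the figurine.

>>> move_arm([
  {"turn": [0, 0, 0], "translation": [-8, 19, 0], "hand": 0.8},
  {"turn": [0, 0, 0], "translation": [-14, 35, 0], "hand": 0.8},
  {"turn": [0, 0, 0], "translation": [-14, 35, 0], "hand": 0.8},
  {"turn": [0, 0, 0], "translation": [-14, 35, 0], "hand": 0.8},
  {"turn": [0, 0, 0], "translation": [-14, 35, 0], "hand": 0.8},
  {"turn": [0, 0, 0], "translation": [-14, 35, 0], "hand": 0.8},
  {"turn": [0, 0, 0], "translation": [-14, 35, 0], "hand": 0.8},
  {"turn": [0, 0, 0], "translation": [-14, 35, 0], "hand": 0.8},
  {"turn": [0, 0, 0], "translation": [-14, 35, 0], "hand": 0.8},
  {"turn": [0, 0, 0], "translation": [-14, 35, 0], "hand": 0.8},
])

```text
time_s: 16.0
eef_pos: [477.2, -54.9, 258.4]
ee_rot: [-0.0, 0.975, 0.221, -0.001]
force: [0.7, 0.4, 1.2]
grip_width: 0.797
grip_force: 0.0
```

>>> move_arm([
  {"turn": [0, 0, 0], "translation": [-14, 35, 0], "hand": 0.8},
  {"turn": [0, 0, 0], "translation": [-14, 35, 0], "hand": 0.8},
  {"turn": [0, 0, 0], "translation": [-14, 35, 0], "hand": 0.8},
  {"turn": [0, 0, 0], "translation": [-14, 35, 0], "hand": 0.8},
  {"turn": [0, 0, 0], "translation": [-14, 35, 0], "hand": 0.8},
  {"turn": [0, 0, 0], "translation": [-14, 35, 0], "hand": 0.8},
  {"turn": [0, 0, 0], "translation": [-10, 17, 0], "hand": 0.8},
  {"turn": [0, 0, 0], "translation": [0, 0, 0], "hand": 0.8},
  {"turn": [0, 0, 0], "translation": [0, 0, 0], "hand": 0.8},
])

```text
time_s: 16.75
eef_pos: [490.4, -298.8, 257.9]
ee_rot: [-0.001, 0.975, 0.22, -0.001]
force: [0.1, 1.2, -0.6]
grip_width: 0.803
grip_force: 0.0
```

```bash
python3 go.py 490.5 -299 260;  python3 - <<'E'
from w import *; from m import cfit
s,c,W,P=wrist("w8")
for a,b in[(40,60),(60,75),(75,102),(102,115),(115,130),(130,145),(145,155),(160,170)]:
    p=near(W,(490.5,-299),36,a,b)
    if len(p)>20: print(a,b,len(p),cfit(p),p[:,2].max())
p=near(W,(491,-304),90,24,32); print(len(p),np.median(p[:,2]),cv2.minAreaRect(p[:,:2].astype(np.float32)))
q=near(W,(490.5,-299),40,80,100)-[490.5,-299,0]
a=np.degrees(np.arctan2(q[:,1],q[:,0])); r=np.hypot(q[:,0],q[:,1])
for k in range(-180,180,20):
    t=(a>=k)&(a<k+20)
    if t.sum()>3: print(k,t.sum(),np.round(np.percentile(r[t],[50,90]),1))
im=c["image"][100:330,150:400]; cv2.imwrite("pics/w8c.png",cv2.resize(im,None,fx=2.2,fy=2.2))
E
```

```text
t 16.75 pos [ 490.4 -298.8  257.9] j [-0.75  0.42  1.33  0.    1.4   0.38] grip 0.803 0.0 F [ 0.1  1.2 -0.6]
shift [-0.   0.2 -2.1] rows 0.1
tilt/yaw err rotvec to straight-down same yaw: yaw 0.444 fix [-0.0023  0.0007 -0.    ]
40 60 444 [ 488.  -298.4   25.8] 59.98522424076285
60 75 145 [ 489.7 -297.6   21. ] 74.89317295022107
75 102 402 [ 489.  -298.9   20.6] 101.9951657550395
102 115 95 [ 489.4 -297.6   17.9] 114.98515670160995
115 130 128 [ 489.4 -297.6   17.9] 129.91861915920117
130 145 347 [ 487.4 -298.5   17.3] 136.5242268615885
145 155 127 [ 489.4 -297.6   15. ] 154.98848671043993
160 170 621 [ 490.6 -297.     7.7] 169.4368125156077
5737 27.52628282229915 ((491.22027587890625, -303.5815734863281), (140.1644744873047, 96.59162902832031), 78.17665100097656)
-100 5 [20.1 21.1]
-80 31 [20.2 22.4]
-60 43 [19.5 21.6]
-40 49 [19.4 22.2]
-20 45 [19.5 21.7]
0 35 [18.6 19.5]
20 37 [19.2 20. ]
40 29 [21.1 22.4]
60 24 [19.7 20.8]
80 20 [20.2 20.9]
100 6 [20.4 20.9]
```

View pics/w8c.png

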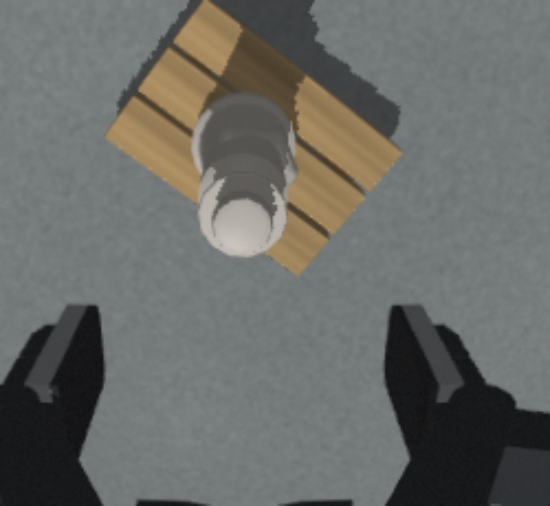

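The picture shows the figurine's hat at crop pixel (243,225), with the board behind it. No arms show on the camera-facing or left and right sides, so they point at about -140°. That is nearly square to the finger line at -64°, so I'll keep the yaw. The axis is at (489.4,-297.8).

>>> move_arm([
  {"turn": [0, 0, 0], "translation": [-0.5, -1.3, 20], "hand": 0.8},
  {"turn": [0, 0, 0], "translation": [0, 0, 30], "hand": 0.8},
  {"turn": [0, 0, 0], "translation": [0, 0, 30], "hand": 0.8},
  {"turn": [0, 0, 0], "translation": [0, 0, 30], "hand": 0.8},
  {"turn": [0, 0, 0], "translation": [0, 0, 20], "hand": 0.8},
  {"turn": [0, 0, 0], "translation": [0, 0, 5], "hand": 0.8},
  {"turn": [0, 0, 0], "translation": [0, 0, 0], "hand": 0.8},
  {"turn": [0, 0, 0], "translation": [0, 0, 0], "hand": 0.8},
], grip_force=40)

```text
time_s: 17.47
eef_pos: [490.5, -297.2, 125.4]
ee_rot: [0.001, 0.975, 0.222, 0.001]
force: [-0.1, -0.6, 0.1]
grip_width: 0.802
grip_force: 0.0
```

```bash
python3 go.py 489.4 -297.8 121
```

```text
t 17.47 pos [ 490.5 -297.2  125.4] j [-0.75  0.54  1.51  0.    1.09  0.37] grip 0.802 0.0 F [-0.1 -0.6  0.1]
shift [-1.2  0.1  4.4] rows 0.1
tilt/yaw err rotvec to straight-down same yaw: yaw 0.447 fix [ 0.0015 -0.0007 -0.    ]
```

>>> move_arm([
  {"turn": [0, 0, 0], "translation": [-0.6, 0, 2], "hand": 0.7},
  {"turn": [0, 0, 0], "translation": [0, 0, 0], "hand": 0.6},
  {"turn": [0, 0, 0], "translation": [0, 0, 0], "hand": 0.5},
  {"turn": [0, 0, 0], "translation": [0, 0, 0], "hand": 0.4},
  {"turn": [0, 0, 0], "translation": [0, 0, 0], "hand": 0.3},
  {"turn": [0, 0, 0], "translation": [0, 0, 0], "hand": 0.3},
  {"turn": [0, 0, 0], "translation": [0, 0, 0], "hand": 0.3},
])

```text
time_s: 18.05
eef_pos: [489.6, -298.1, 123.0]
ee_rot: [0.001, 0.975, 0.221, 0.0]
force: [0.1, 0.1, 5.4]
grip_width: 0.413
grip_force: 39.8
```

>>> move_arm([
  {"turn": [0, 0, 0], "translation": [0, 0, 0], "hand": 0.3},
  {"turn": [0, 0, 0], "translation": [0, 0, -4], "hand": 0.3},
  {"turn": [0, 0, 0], "translation": [0, 0, -8], "hand": 0.3},
  {"turn": [0, 0, 0], "translation": [0, 0, -20], "hand": 0.3},
  {"turn": [0, 0, 0], "translation": [0, 0, -30], "hand": 0.3},
  {"turn": [0, 0, 0], "translation": [0, 0, -28], "hand": 0.3},
  {"turn": [0, 0, 0], "translation": [0, 0, -10], "hand": 0.3},
  {"turn": [0, 0, 0], "translation": [0, 0, 0], "hand": 0.3},
  {"turn": [0, 0, 0], "translation": [0, 0, 0], "hand": 0.3},
])

```text
time_s: 18.8
eef_pos: [489.0, -297.6, 221.0]
ee_rot: [-0.001, 0.975, 0.221, -0.0]
force: [0.2, -0.9, -3.6]
grip_width: 0.406
grip_force: 40.6
```

```bash
python3 go.py 619.4 -2.5 225;  python3 - <<'E'
from w import *; from m import cfit
s,c,W,P=wrist("w9"); p=P.reshape(-1,3)
for a,b in[(20,40),(40,55),(55,75),(75,90)]:
    q=p[(np.hypot(p[:,0],p[:,1])<38)&(p[:,2]>a)&(p[:,2]<b)]
    if len(q)>20: print("tool slice",a,b,len(q),cfit(q))
E
```

```text
t 18.8 pos [ 489.  -297.6  221. ] j [-0.75  0.44  1.39 -0.    1.31  0.37] grip 0.406 40.6 F [ 0.2 -0.9 -3.6]
shift [ 244.9 -210.    -3.9] rows 8.5
tilt/yaw err rotvec to straight-down same yaw: yaw 0.446 fix [-0.0013  0.0005 -0.    ]
tool slice 20 40 1234 [-1.1  0.3 20.3]
tool slice 40 55 554 [-0.5 -0.5 20.7]
tool slice 55 75 741 [-0.5 -0.6 22.4]
tool slice 75 90 1025 [-0.6 -0.6 26.2]
```

View pics/w9.png

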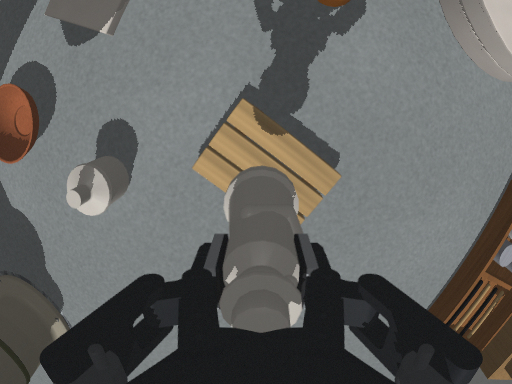

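The figurine hangs straight in the hand, clear of the board, with the parked jar upright at (90,190). Next I'll carry it to the tile.

>>> move_arm([
  {"turn": [0, 0, 0], "translation": [15, -13, 0], "hand": 0.3},
  {"turn": [0, 0, 0], "translation": [29, -25, 0], "hand": 0.3},
  {"turn": [0, 0, 0], "translation": [29, -25, 0], "hand": 0.3},
  {"turn": [0, 0, 0], "translation": [29, -25, 0], "hand": 0.3},
  {"turn": [0, 0, 0], "translation": [29, -25, 0], "hand": 0.3},
  {"turn": [0, 0, 0], "translation": [29, -25, 0], "hand": 0.3},
  {"turn": [0, 0, 0], "translation": [29, -25, 0], "hand": 0.3},
  {"turn": [0, 0, 0], "translation": [29, -25, 0], "hand": 0.3},
  {"turn": [0, 0, 0], "translation": [27, -21, 0], "hand": 0.3},
  {"turn": [0, 0, 0], "translation": [0, 0, 0], "hand": 0.3},
])

```text
time_s: 19.68
eef_pos: [621.1, 2.0, 219.4]
ee_rot: [-0.002, 0.975, 0.224, -0.001]
force: [-0.8, -0.7, -3.1]
grip_width: 0.408
grip_force: 40.8
```

>>> move_arm([
  {"turn": [0, 0, 0], "translation": [0, 0, 20], "hand": 0.3},
  {"turn": [0, 0, 0], "translation": [0, 0, 30], "hand": 0.3},
  {"turn": [0, 0, 0], "translation": [0, 0, 20], "hand": 0.3},
  {"turn": [0, 0, 0], "translation": [0, 0, 10], "hand": 0.3},
  {"turn": [0, 0, 0], "translation": [0, 0, 0], "hand": 0.3},
  {"turn": [0, 0, 0], "translation": [0, 0, 0], "hand": 0.3},
  {"turn": [0, 0, 0], "translation": [0, 0, 0], "hand": 0.3},
  {"turn": [0, 0, 0], "translation": [0, 0, 0], "hand": 0.3},
  {"turn": [0, 0, 0], "translation": [0, 0, 0], "hand": 0.3},
])

```text
time_s: 20.43
eef_pos: [620.7, -3.7, 143.2]
ee_rot: [0.0, 0.975, 0.221, 0.001]
force: [0.1, 1.1, -2.3]
grip_width: 0.409
grip_force: 40.9
```

```bash
python3 go.py 620.2 -2.8 115
python3 - <<'E'
from w import *
s,c,W,P=wrist("w10")
p=near(W,(620,-3),90,16,24); print(len(p),np.median(p[:,2]),cv2.minAreaRect(p[:,:2].astype(np.float32)))
E
```

```text
t 20.43 pos [620.7  -3.7 143.2] j [-0.19  0.61  1.33  0.    1.2   0.93] grip 0.409 40.9 F [ 0.1  1.1 -2.3]
shift [-0.1 -1.  28.2] rows 0.7
tilt/yaw err rotvec to straight-down same yaw: yaw 0.446 fix [ 0.0011 -0.0015 -0.    ]
9964 19.546472242199357 ((619.5208740234375, -2.3445281982421875), (115.58645629882812, 115.13134765625), 89.77387237548828)
```

>>> move_arm([
  {"turn": [0, 0, 0], "translation": [0, -1, 12], "hand": 0.3},
  {"turn": [0, 0, 0], "translation": [0, 0, 8], "hand": 0.3},
  {"turn": [0, 0, 0], "translation": [0, 0, 3], "hand": 0.3},
  {"turn": [0, 0, 0], "translation": [0, 0, 0], "hand": 0.3},
  {"turn": [0, 0, 0], "translation": [0, 0, 0], "hand": 0.3},
  {"turn": [0, 0, 0], "translation": [0, 0, 0], "hand": 0.3},
  {"turn": [0, 0, 0], "translation": [0, 0, 0], "hand": 0.3},
  {"turn": [0, 0, 0], "translation": [0, 0, 0], "hand": 0.3},
  {"turn": [0, 0, 0], "translation": [0, 0, 0], "hand": 0.3},
])

```text
time_s: 21.23
eef_pos: [619.9, -2.7, 119.3]
ee_rot: [0.0, 0.975, 0.221, 0.0]
force: [0.7, -0.3, -3.4]
grip_width: 0.407
grip_force: 40.8
```

>>> move_arm([
  {"turn": [0, 0, 0], "translation": [0, 0, 0.7], "hand": 0.3},
  {"turn": [0, 0, 0], "translation": [0, 0, 0.7], "hand": 0.3},
  {"turn": [0, 0, 0], "translation": [0, 0, 0], "hand": 0.3},
  {"turn": [0, 0, 0], "translation": [0, 0, 0], "hand": 0.3},
  {"turn": [0, 0, 0], "translation": [0, 0, 0], "hand": 0.3},
])

```text
time_s: 21.65
eef_pos: [619.8, -2.7, 117.7]
ee_rot: [-0.0, 0.975, 0.221, -0.0]
force: [0.3, 0.7, -2.8]
grip_width: 0.411
grip_force: 40.8
```

>>> move_arm([
  {"turn": [0, 0, 0], "translation": [0, 0, 0.7], "hand": 0.3},
  {"turn": [0, 0, 0], "translation": [0, 0, 0.7], "hand": 0.3},
  {"turn": [0, 0, 0], "translation": [0, 0, 0.4], "hand": 0.3},
  {"turn": [0, 0, 0], "translation": [0, 0, 0], "hand": 0.3},
  {"turn": [0, 0, 0], "translation": [0, 0, 0], "hand": 0.3},
  {"turn": [0, 0, 0], "translation": [0, 0, 0], "hand": 0.3},
])

```text
time_s: 22.15
eef_pos: [619.8, -2.7, 115.9]
ee_rot: [0.0, 0.975, 0.221, 0.0]
force: [-0.1, -0.2, -2.3]
grip_width: 0.404
grip_force: 40.8
```

>>> move_arm([
  {"turn": [0, 0, 0], "translation": [0, 0, 0.5], "hand": 0.3},
  {"turn": [0, 0, 0], "translation": [0, 0, 0.4], "hand": 0.3},
  {"turn": [0, 0, 0], "translation": [0, 0, 0], "hand": 0.3},
  {"turn": [0, 0, 0], "translation": [0, 0, 0], "hand": 0.3},
])

```text
time_s: 22.48
eef_pos: [619.9, -2.7, 115.0]
ee_rot: [0.0, 0.975, 0.221, 0.0]
force: [-0.3, 0.2, -1.2]
grip_width: 0.41
grip_force: 40.9
```

>>> move_arm([
  {"turn": [0, 0, 0], "translation": [0, 0, 0.4], "hand": 0.3},
  {"turn": [0, 0, 0], "translation": [0, 0, 0.3], "hand": 0.3},
  {"turn": [0, 0, 0], "translation": [0, 0, 0], "hand": 0.3},
  {"turn": [0, 0, 0], "translation": [0, 0, 0], "hand": 0.3},
])

```text
time_s: 22.82
eef_pos: [620.0, -2.8, 115.0]
ee_rot: [0.0, 0.975, 0.221, 0.0]
force: [-2.3, -0.1, 5.3]
grip_width: 0.41
grip_force: 41.6
```

>>> move_arm([
  {"turn": [0, 0, 0], "translation": [0, 0, 0], "hand": 0.5},
  {"turn": [0, 0, 0], "translation": [0, 0, 0], "hand": 0.65},
  {"turn": [0, 0, 0], "translation": [0, 0, 0], "hand": 0.8},
  {"turn": [0, 0, 0], "translation": [0, 0, 0], "hand": 0.8},
  {"turn": [0, 0, 0], "translation": [0, 0, -8], "hand": 0.8},
  {"turn": [0, 0, 0], "translation": [0, 0, -22], "hand": 0.8},
  {"turn": [0, 0, 0], "translation": [0, 0, -35], "hand": 0.8},
  {"turn": [0, 0, 0], "translation": [0, 0, -35], "hand": 0.8},
  {"turn": [0, 0, 0], "translation": [0, 0, -25], "hand": 0.8},
  {"turn": [0, 0, 0], "translation": [0, 0, 0], "hand": 0.8},
])

```text
time_s: 23.65
eef_pos: [621.4, -2.9, 246.0]
ee_rot: [0.002, 0.975, 0.221, 0.005]
force: [0.5, 0.3, 0.7]
grip_width: 0.803
grip_force: 0.0
```

```bash
python3 go.py 394.5 -126 210;  python3 - <<'E'
from w import *; from m import cfit
s,c,W,P=wrist("w11")
for a,b in[(30,50),(50,70),(96,120),(140,148),(152,162)]:
    p=near(W,(620,-2.5),36,a,b)
    if len(p)>20: print(a,b,len(p),cfit(p),p[:,2].max())
p=near(W,(620,-3),90,16,24); print(len(p),np.median(p[:,2]),cv2.minAreaRect(p[:,:2].astype(np.float32)))
E
```

```text
t 23.65 pos [621.4  -2.9 246. ] j [-0.19  0.53  1.19  0.    1.41  0.93] grip 0.803 0.0 F [0.5 0.3 0.7]
shift [-258.1   12.9   33.9] rows 6.9
tilt/yaw err rotvec to straight-down same yaw: yaw 0.446 fix [ 0.0063 -0.0085 -0.    ]
30 50 461 [618.8  -3.1  25.9] 49.98587309803085
50 70 199 [619.8  -2.7  21.5] 69.9460468411171
96 120 195 [619.9  -2.4  17.9] 119.81423150629703
140 148 467 [619.3  -2.6  14.2] 147.99803570171395
152 162 636 [621.2  -1.7   7.7] 161.3323811672078
5763 19.551123268553624 ((619.4827270507812, -2.596355438232422), (115.67137908935547, 115.17571258544922), 0.04505380988121033)
```

The figurine is centred on the tile within 1 mm. Back to the parked jar.

>>> move_arm([
  {"turn": [0, 0, 0], "translation": [-20, 1, 0], "hand": 0.6},
  {"turn": [0, 0, 0], "translation": [-36, 2, 0], "hand": 0.6},
  {"turn": [0, 0, 0], "translation": [-36, 2, 0], "hand": 0.6},
  {"turn": [0, 0, 0], "translation": [-36, 2, 0], "hand": 0.6},
  {"turn": [0, 0, 0], "translation": [-36, 2, 5], "hand": 0.6},
  {"turn": [0, 0, 0], "translation": [-36, 2, 10], "hand": 0.6},
  {"turn": [0, 0, 0], "translation": [-36, 2, 10], "hand": 0.6},
  {"turn": [0, 0, 0], "translation": [-22, 0, 10], "hand": 0.6},
  {"turn": [0, 0, 0], "translation": [0, 0, 0], "hand": 0.6},
  {"turn": [0, 0, 0], "translation": [0, 0, 0], "hand": 0.6},
])

```text
time_s: 24.53
eef_pos: [392.0, -125.8, 203.9]
ee_rot: [-0.0, 0.975, 0.22, -0.0]
force: [0.3, 0.2, 0.2]
grip_width: 0.6
grip_force: 0.0
```

```bash
python3 go.py 394.5 -126 96;  python3 - <<'E'
from w import *; from m import cfit
s,c,W,P=wrist("w12")
for a,b in[(5,20),(20,50),(76,84),(88,96)]:
    p=near(W,(394,-126),38,a,b)
    if len(p)>20: print(a,b,len(p),cfit(p),p[:,2].max())
E
```

```text
t 24.53 pos [ 392.  -125.8  203.9] j [-0.6   0.11  1.88  0.    1.15  0.53] grip 0.6 0.0 F [0.3 0.2 0.2]
shift [  2.2   1.3 107.9] rows 2.8
tilt/yaw err rotvec to straight-down same yaw: yaw 0.444 fix [-0.0011  0.0004 -0.    ]
5 20 56 [ 394.2 -126.    29.2] 19.961630333005814
20 50 157 [ 394.4 -125.9   29. ] 47.235100507909095
76 84 53 [ 394.4 -125.8    9.9] 83.98925392717217
88 96 469 [ 395.  -125.5    7.2] 94.90202307622214
```

>>> move_arm([
  {"turn": [0, 0, 0], "translation": [2, 1, 25], "hand": 0.6},
  {"turn": [0, 0, 0], "translation": [0, 0, 35], "hand": 0.5},
  {"turn": [0, 0, 0], "translation": [0, 0, 30], "hand": 0.5},
  {"turn": [0, 0, 0], "translation": [0, 0, 14], "hand": 0.5},
  {"turn": [0, 0, 0], "translation": [0, 0, 3], "hand": 0.5},
  {"turn": [0, 0, 0], "translation": [0, 0, 0], "hand": 0.5},
  {"turn": [0, 0, 0], "translation": [0, 0, 0], "hand": 0.4},
  {"turn": [0, 0, 0], "translation": [0, 0, 0], "hand": 0.3},
  {"turn": [0, 0, 0], "translation": [0, 0, 0], "hand": 0.2},
  {"turn": [0, 0, 0], "translation": [0, 0, 0], "hand": 0.1},
], grip_force=40)

```text
time_s: 25.42
eef_pos: [395.7, -126.0, 98.5]
ee_rot: [0.001, 0.975, 0.221, 0.001]
force: [-0.5, 1.6, 5.4]
grip_width: 0.208
grip_force: 38.9
```

>>> move_arm([
  {"turn": [0, 0, 0], "translation": [0, 0, 0], "hand": 0.1},
  {"turn": [0, 0, 0], "translation": [0, 0, 0], "hand": 0.1},
  {"turn": [0, 0, 0], "translation": [0, 0, 0], "hand": 0.1},
])

```text
time_s: 25.67
eef_pos: [395.6, -126.0, 98.5]
ee_rot: [0.001, 0.975, 0.221, 0.001]
force: [-0.3, 0.6, 5.6]
grip_width: 0.21
grip_force: 38.9
```

>>> move_arm([
  {"turn": [0, 0, 0], "translation": [0, 0, -4], "hand": 0.1},
  {"turn": [0, 0, 0], "translation": [0, 0, -8], "hand": 0.1},
  {"turn": [0, 0, 0], "translation": [0, 0, -20], "hand": 0.1},
  {"turn": [0, 0, 0], "translation": [0, 0, -30], "hand": 0.1},
  {"turn": [0, 0, 0], "translation": [0, 0, -28], "hand": 0.1},
  {"turn": [0, 0, 0], "translation": [0, 0, -10], "hand": 0.1},
  {"turn": [0, 0, 0], "translation": [0, 0, 0], "hand": 0.1},
  {"turn": [0, 0, 0], "translation": [0, 0, 0], "hand": 0.1},
  {"turn": [0, 0, 0], "translation": [0, 0, 0], "hand": 0.1},
])

```text
time_s: 26.42
eef_pos: [394.4, -125.4, 196.5]
ee_rot: [-0.001, 0.975, 0.221, -0.001]
force: [-0.6, 0.5, -2.2]
grip_width: 0.21
grip_force: 39.4
```

```bash
python3 - <<'E'
from w import *; from m import cfit
s,c,W,P=wrist("w13"); p=P.reshape(-1,3)
for a,b in[(30,36),(40,60),(60,95)]:
    q=p[(np.hypot(p[:,0],p[:,1])<40)&(p[:,2]>a)&(p[:,2]<b)]
    if len(q)>20: print("tool slice",a,b,len(q),cfit(q))
E
python3 go.py 491.2 -303.5 200
```

```text
tool slice 30 36 3452 [-3.9 -0.8 25.7]
tool slice 40 60 364 [-1.5 -0.8 29. ]
tool slice 60 95 691 [-1.4 -0.9 29. ]
t 26.47 pos [ 394.4 -125.4  196.3] j [-0.59  0.12  1.89 -0.    1.13  0.53] grip 0.21 39.4 F [-0.4  0.  -2.1]
shift [ 10.6 202.4  -4. ] rows 5.3
tilt/yaw err rotvec to straight-down same yaw: yaw 0.446 fix [-0.0019  0.0011 -0.    ]
```

>>> move_arm([
  {"turn": [0, 0, 0], "translation": [1, 18, 0], "hand": 0.1},
  {"turn": [0, 0, 0], "translation": [2, 35, 0], "hand": 0.1},
  {"turn": [0, 0, 0], "translation": [2, 36, 0], "hand": 0.1},
  {"turn": [0, 0, 0], "translation": [2, 36, 0], "hand": 0.1},
  {"turn": [0, 0, 0], "translation": [2, 36, 0], "hand": 0.1},
  {"turn": [0, 0, 0], "translation": [2, 28, 0], "hand": 0.1},
  {"turn": [0, 0, 0], "translation": [1, 14, 0], "hand": 0.1},
  {"turn": [0, 0, 0], "translation": [0, 0, 0], "hand": 0.1},
  {"turn": [0, 0, 0], "translation": [0, 0, 0], "hand": 0.1},
])

```text
time_s: 27.22
eef_pos: [492.8, -303.6, 195.7]
ee_rot: [-0.001, 0.975, 0.221, -0.001]
force: [1.1, -0.2, -2.3]
grip_width: 0.209
grip_force: 39.6
```

>>> move_arm([
  {"turn": [0, 0, 0], "translation": [0, 0, 20], "hand": 0.1},
  {"turn": [0, 0, 0], "translation": [0, 0, 25], "hand": 0.1},
  {"turn": [0, 0, 0], "translation": [0, 0, 10], "hand": 0.1},
  {"turn": [0, 0, 0], "translation": [0, 0, 0], "hand": 0.1},
  {"turn": [0, 0, 0], "translation": [0, 0, 0], "hand": 0.1},
  {"turn": [0, 0, 0], "translation": [0, 0, 0], "hand": 0.1},
  {"turn": [0, 0, 0], "translation": [0, 0, 0], "hand": 0.1},
  {"turn": [0, 0, 0], "translation": [0, 0, 0], "hand": 0.1},
])

```text
time_s: 27.88
eef_pos: [493.5, -303.9, 143.4]
ee_rot: [0.001, 0.975, 0.221, 0.0]
force: [0.4, -0.3, -1.6]
grip_width: 0.213
grip_force: 39.5
```

```bash
python3 go.py 492.8 -303.6 126.5
python3 - <<'E'
from w import *
s,c,W,P=wrist("w14"); from m import cfit
p=near(W,(491,-304),85,24,32); print(len(p),np.median(p[:,2]),cv2.minAreaRect(p[:,:2].astype(np.float32)))
p=near(W,(491,-304),40,55,80); print(len(p),cfit(p))
E
```

```text
t 27.88 pos [ 493.5 -303.9  143.4] j [-0.75  0.53  1.47 -0.    1.14  0.37] grip 0.213 39.5 F [ 0.4 -0.3 -1.6]
shift [-0.5 -0.6 16.9] rows 0.4
tilt/yaw err rotvec to straight-down same yaw: yaw 0.446 fix [ 0.0016 -0.0006 -0.    ]
9626 27.548859306545516 ((491.0075378417969, -303.4639587402344), (140.29055786132812, 96.63308715820312), 78.29046630859375)
550 [ 492.  -303.9   29. ]
```

>>> move_arm([
  {"turn": [0, 0, 0], "translation": [-0.5, -0.7, 7], "hand": 0.1},
  {"turn": [0, 0, 0], "translation": [0, 0, 4], "hand": 0.1},
  {"turn": [0, 0, 0], "translation": [0, 0, 1.5], "hand": 0.1},
  {"turn": [0, 0, 0], "translation": [0, 0, 0], "hand": 0.1},
  {"turn": [0, 0, 0], "translation": [0, 0, 0], "hand": 0.1},
  {"turn": [0, 0, 0], "translation": [0, 0, 0], "hand": 0.1},
  {"turn": [0, 0, 0], "translation": [0, 0, 0], "hand": 0.1},
  {"turn": [0, 0, 0], "translation": [0, 0, 0], "hand": 0.1},
])

```text
time_s: 28.6
eef_pos: [492.6, -303.4, 130.0]
ee_rot: [0.0, 0.975, 0.221, 0.0]
force: [-0.8, 0.1, -2.4]
grip_width: 0.211
grip_force: 39.6
```

>>> move_arm([
  {"turn": [0, 0, 0], "translation": [0, 0, 0.7], "hand": 0.1},
  {"turn": [0, 0, 0], "translation": [0, 0, 0.7], "hand": 0.1},
  {"turn": [0, 0, 0], "translation": [0, 0, 0], "hand": 0.1},
  {"turn": [0, 0, 0], "translation": [0, 0, 0], "hand": 0.1},
  {"turn": [0, 0, 0], "translation": [0, 0, 0], "hand": 0.1},
])

```text
time_s: 29.02
eef_pos: [492.5, -303.3, 128.4]
ee_rot: [-0.0, 0.975, 0.221, 0.0]
force: [-0.1, 0.6, -2.1]
grip_width: 0.217
grip_force: 39.6
```

>>> move_arm([
  {"turn": [0, 0, 0], "translation": [0, 0, 0.7], "hand": 0.1},
  {"turn": [0, 0, 0], "translation": [0, 0, 0.6], "hand": 0.1},
  {"turn": [0, 0, 0], "translation": [0, 0, 0], "hand": 0.1},
  {"turn": [0, 0, 0], "translation": [0, 0, 0], "hand": 0.1},
  {"turn": [0, 0, 0], "translation": [0, 0, 0], "hand": 0.1},
])

```text
time_s: 29.43
eef_pos: [492.5, -303.3, 127.1]
ee_rot: [-0.0, 0.975, 0.221, 0.0]
force: [-0.2, 0.1, -3.2]
grip_width: 0.21
grip_force: 39.6
```

>>> move_arm([
  {"turn": [0, 0, 0], "translation": [0, 0, 0.4], "hand": 0.1},
  {"turn": [0, 0, 0], "translation": [0, 0, 0.4], "hand": 0.1},
  {"turn": [0, 0, 0], "translation": [0, 0, 0], "hand": 0.1},
  {"turn": [0, 0, 0], "translation": [0, 0, 0], "hand": 0.1},
])

```text
time_s: 29.77
eef_pos: [492.6, -303.4, 126.6]
ee_rot: [0.0, 0.975, 0.221, 0.0]
force: [-1.1, 1.0, 2.5]
grip_width: 0.212
grip_force: 39.9
```

Contact. I'll release and rise clear.

>>> move_arm([
  {"turn": [0, 0, 0], "translation": [0, 0, 0], "hand": 0.25},
  {"turn": [0, 0, 0], "translation": [0, 0, 0], "hand": 0.35},
  {"turn": [0, 0, 0], "translation": [0, 0, 0], "hand": 0.5},
  {"turn": [0, 0, 0], "translation": [0, 0, 0], "hand": 0.5},
  {"turn": [0, 0, 0], "translation": [0, 0, -6], "hand": 0.5},
  {"turn": [0, 0, 0], "translation": [0, 0, -15], "hand": 0.5},
  {"turn": [0, 0, 0], "translation": [0, 0, -30], "hand": 0.5},
  {"turn": [0, 0, 0], "translation": [0, 0, -35], "hand": 0.5},
  {"turn": [0, 0, 0], "translation": [0, 0, -25], "hand": 0.5},
  {"turn": [0, 0, 0], "translation": [0, 0, 0], "hand": 0.5},
])

```text
time_s: 30.6
eef_pos: [493.7, -304.4, 243.4]
ee_rot: [0.004, 0.975, 0.221, 0.003]
force: [-0.6, -0.0, 1.1]
grip_width: 0.503
grip_force: 0.0
```

>>> move_arm([
  {"turn": [0, 0, 0], "translation": [0, 0, 0], "hand": 0.5},
  {"turn": [0, 0, 0], "translation": [0, 0, 0], "hand": 0.5},
  {"turn": [0, 0, 0], "translation": [0, 0, 0], "hand": 0.5},
  {"turn": [0, 0, 0], "translation": [0, 0, 0], "hand": 0.5},
  {"turn": [0, 0, 0], "translation": [0, 0, 0], "hand": 0.5},
  {"turn": [0, 0, 0], "translation": [0, 0, 0], "hand": 0.5},
])

```text
time_s: 31.1
eef_pos: [492.4, -303.2, 236.8]
ee_rot: [-0.0, 0.975, 0.221, -0.0]
force: [0.2, -0.7, -0.9]
grip_width: 0.502
grip_force: 0.0
```

```bash
python3 go.py
python3 - <<'E'
from w import *; from m import cfit
s,c,W,P=wrist("w15")
p=near(W,(491,-304),85,24,32); print("board",len(p),cv2.minAreaRect(p[:,:2].astype(np.float32)))
for a,b in[(40,60),(60,80),(105,112),(116,124)]:
    p=near(W,(491,-304),36,a,b)
    if len(p)>20: print("jar",a,b,len(p),cfit(p),p[:,2].max())
c=capture("side"); cv2.imwrite("pics/side1.png",c["image"]); C=cloud(c)
for nm,c0,a,b in[("vase",(455.5,306.5),120,160),("fig",(619.5,-2.5),95,120),("jar",(491,-303.5),50,80)]:
    q=near(C,c0,45,a,b); print(nm,cfit(q))
for nm,c0,r,a,b in [("bowl",(410,40),80,25,60),("saucer",(795,16),80,10,30),("cup",(748,294),60,40,90),("paint",(716,-268),60,40,80)]:
    e=cv2.minEnclosingCircle(near(C,c0,r,a,b)[:,:2].astype(np.float32)); print(nm,np.round(e[0]),round(e[1]))
E
```

```text
t 31.1 pos [ 492.4 -303.2  236.8] j [-0.75  0.44  1.35  0.    1.35  0.37] grip 0.502 0.0 F [ 0.2 -0.7 -0.9]
yaw 0.446 fix [-0.0009  0.0003 -0.    ]
board 5956 ((491.0237121582031, -303.33843994140625), (140.54861450195312, 96.71341705322266), 78.12803649902344)
jar 40 60 123 [ 491.3 -303.1   28.9] 59.90306141189021
jar 60 80 94 [ 491.2 -303.3   29. ] 75.88404252877598
jar 105 112 41 [ 491.  -303.2   10. ] 111.52316317471536
jar 116 124 441 [ 491.7 -303.     7.2] 122.81271200374178
vase [456.9 306.   13.1]
fig [620.4  -2.2  17.1]
jar [ 492.  -303.2   28.5]
bowl [412.  42.] 56
saucer [789.  17.] 61
cup [729. 284.] 35
paint [ 721. -275.] 28
```

View pics/side1.png

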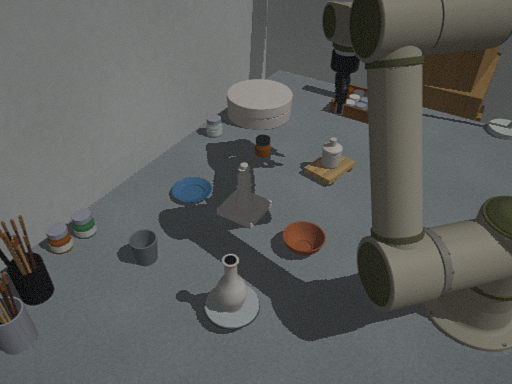

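The side view shows the vase on the wheel (231,290), the figurine on the tile (245,195) and the jar on the board (331,158). All three are upright, the bystanders have not moved, and the arm is clear. Handing in.

```bash
python3 -c "from rig import finish_job; print(finish_job())"
```

```text
the job is handed in; nothing more can be done
None
```

I handed the job in at 31 s: vase on the wheel, figurine on the tile, jar on the board after a stop on bare bench, each upright and within about 1–2 mm of centre, and the bystanders unmoved.

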